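# Clamp the pressure cooker's lid

## Robot

A 6-joint arm with a two-finger parallel gripper is mounted at the origin on the work surface; the furniture and walls round the work are solid. World frame = base frame: x ahead of the robot, y to its left, z up, the work surface at z = 0. Lengths are in m, angles in rad, forces in N, time in s.
With the tool pointing down it reaches from about 0.275 to 0.725 m from the base axis. Payload 5.6 kg.
Tool frame: the origin (TCP) lies midway between the tips of the shut fingers; the grasp point (between the pads) lies bot.grasp_offset behind it (bot.grasp_offset is the distance from the TCP to the grasp point, in m); z points along the fingers, y is the line along which they close (so a half turn about z gives the same grasp; the last joint's range is limited). The gripper opens to 85 mm and grips with 20 to 120 N. Pads are 22 mm wide; open, the fingers measure 114 mm over their backs; the gripper's body (76 mm by 85 mm) begins 54 mm behind the grasp point. The pads swing forward as they close: fully open they stand 13 mm farther back than shut.
Start: joints at [0.285, 0.255, 0.108, 0, -1.424, -0.285], TCP at [0.55, 0, 0.231] pointing down, gripper open.
Joint ranges: [-2.95, 2.95], [-1.21, 1.97], [-1.09, 1.5], [-2.87, 1.71], [-2.94, -0.07], [-3.05, 3.05]. Speed limits (rad/s): [2.57, 2.57, 3.14, 3.14, 3.14, 3.14].

## Interface

Orientations are given as a rotation vector (axis times angle).
In Python, from cell import bot, cam, ticket gives the robot as it stands (bot), with the cameras (cam) and the job (ticket).
- The arm moves only by the shell command python3 steer.py 'ROWS'. ROWS is a JSON list that holds a single list of rows (three levels of brackets), with 1 to 5 rows, each of 7 numbers: dx, dy, dz in shares of 0.4 m (1.0 is 0.4 m), then a rotation vector rx, ry, rz in normalised numbers (1 is 4 rad), then the opening from 0.0 (shut) to 1.0 (fully open); each row shifts and turns the commanded pose from where the row before left it, along the tool's axes as they then stand; what a row does not reach is not made up. A row lasts 1/12 s, in which the tool goes at most 0.0417 m and 0.125 rad, less where a joint would pass 70% of its speed; a pose out of reach is approached as far as the arm can. The fingers move at their own pace and stop on an object; the grip force is fixed at half the most. Time passes only in rows, so rows that do not move let the fingers close. It prints the time, the measured TCP pose, the force, the opening and the grip force at its end. Shift and turn numbers lie between -1 and 1, and a call with a number outside is refused. Input that does not fit is refused with a message, and nothing moves.
- bot.observe(): the state, without advancing time (a new reading comes with each control period).
- cam.grab_frame(name): name is "scene" or "side" or "wrist"; returns a dict with "pixels" (480x640x3 uint8, blue, green, red), "fx", "fy", "cx", "cy" (pixels), "pose" (4x4, takes a point from camera to world coordinates). Camera axes: x right, y down, z forward; pixel columns grow to the right and rows downward; lengths in m; the calibration is good to about 2 mm. The wrist camera is an equidistant fisheye: a pixel r from the principal point sees the ray r / f radians off the axis. A picture is of the moment at which its call begins. There is no depth.
- ticket.job_done(): hands the job in; it is judged then, once.
The state is a dict: "clock": time; "joints": joint angles; "joint_vel": joint speeds; "joint_efforts": joint torques, N m; "tool_pos": TCP position; "eef_rot": TCP orientation; "wrist_force": force on the tool from outside, world axes, zero at the start; "torque": the same for the moment, N m; "width": opening from 0.0 (shut) to 1.0 (fully open); "grip_force": force on a finger pad.
Only numpy, scipy, OpenCV 4.12 (cv2) and the standard library are available. Lean on these libraries where they do the work, as an engineer would, in place of code of your own. Each camera call takes 0.05 s, during which the arm holds its last target. There are 200 camera calls.

## Task

Close the pressure cooker: swing the yoke clockwise until both its ends are fully home under the ears, against their stops. Then tighten the black knob clockwise to about 0.4 N m (more than 0.5 is too much for the seal), keep that torque on for a second or two to be sure the screw no longer turns, and let go. Leave the glass and the ramekin where they are.

Things in the scene. Friction and masses are not known exactly. Their poses are not given: they have to be found in the camera images.
- cooker: Polished steel pan, fixed, 190 mm across, rim 100 mm high. Origin: centre of its underside, z up. Black handles at its +x and -x sides reach 128 mm from the axis, 70 to 86 mm high. At +y and -y stands an ear, a steel hook 36 mm wide, 90 to 117 mm from the axis, 150 mm high, underside at z = 143 mm. The +y ear opens to -x, its stop is on the +x side; the -y ear the other way round.
- ear_pocket (a point): Point under the +y ear, at the height of its underside, 105 mm from the cooker's axis: where yoke_end lies, seen from above, when the yoke is home. The yoke gets there by turning clockwise seen from above, 0.4 to 1.2 rad.
- lid: Loose steel lid, 182 mm across, about 0.7 kg. Origin: centre of its underside, on the axis, 106 to 108 mm above the worktop: the red seal under it sits differently each time, which shifts the angle at which the screw bites. Its top is 7 mm above the origin at the edge, 16 mm near the centre; a black valve, 24 mm across, 37 mm high, 60 mm from the axis, lies outside the yoke's sweep.
- yoke: Flat aluminium bar across the lid, 210 mm long, 26 mm wide (18 mm at its end blocks), 9 mm thick. Origin on the lid's axis, y along the bar to yoke_end, x across it, z up. It turns on the lid's axis with little friction (0.04 N m). With the screw undone its upper face is 33 mm above the lid's origin; it rises as the screw is tightened, 1.9 mm per rad.
- yoke_end (a point): End of the yoke that belongs under the +y ear, on its upper face, 105 mm from the axis.
- yoke_far_end (a point): Other end of the yoke, on its upper face; the axis is midway between the two ends.
- knob_grip (a point): Middle of the black bar-shaped knob on top of the screw, on the lid's axis. The bar is 66 mm long along this point's x axis, 15 mm wide along its y, 22 mm high (11 mm above and below this point); a neck leaves 20 mm between it and the yoke for fingertips. When let go after tightening, it springs back 0.1 to 0.2 rad and then holds with 50 to 70 N on the ears.
- knob (a joint): Screw angle relative to the yoke, rad; grows as the knob turns clockwise seen from above (tightening). Running free it takes 0.13 N m plus 0.04 per rad/s, so it drags along a yoke that is not home. 0.6 to 1.9 rad from the start the yoke meets the ears; from there the torque climbs some 1.4 N m per rad. Force on the ears: 520 N for each N m above 0.13.
- glass: Small drinking glass, 46 mm across, 59 mm high, on the right of the cooker, towards the robot; origin at its underside.
- ramekin: White ramekin, 73 mm across, 41 mm high; origin at its underside.

How it is judged:
By the outcome, as a careful person would: the job done as asked, in the order asked, and still so for the second after the job is handed in, with the robot touching nothing.
It also fails if it takes over 64 s, if anything falls off the work surface, if the arm or the gripper's body presses on something with over 40 N, if the wrist force passes 120 N, or if a joint passes its speed limit or range.

## Working session

There is one attempt and no reset: what is moved stays moved. The work goes in short steps, Python scripts to look and compute and a shell command to move; the robot and the scene stay as the last step left them, time stands still between calls to the robot, and variables do not carry over. Pictures are saved under pics/ and viewed, at most 10 in all, crops included, and the job is handed in when it is done.

```bash
ls; mkdir -p pics
python3 - <<'E'
from cell import bot, cam, ticket
import cv2
for n in ("scene","side"):
    f=cam.grab_frame(n); cv2.imwrite(f"pics/{n}0.png",f["pixels"]); print(n,f["fx"],f["fy"],f["cx"],f["cy"],f["pose"])
print(bot.observe(),bot.grasp_offset)
E
```

```text
cell.py
pics
steer.py
scene 565.3005054407565 565.3005054407565 314.5740686918193 243.1821720624125 [[-0.80984285 -0.43622088  0.39225744 -0.03649777]
 [-0.58642795  0.58369573 -0.56160622  0.81333369]
 [ 0.01602537 -0.68484351 -0.72851393  1.00603531]
 [ 0.          0.          0.          1.        ]]
side 471.69819777404115 471.69819777404115 317.68830733671996 242.2768750019879 [[-0.86883068 -0.2449756   0.43025597  0.01036328]
 [-0.49499306  0.41095688 -0.76556927  0.87871698]
 [ 0.01072914 -0.87812379 -0.47831317  0.6055159 ]
 [ 0.          0.          0.          1.        ]]
{'clock': 0.1, 'joints': array([ 2.84573175e-01,  2.55690560e-01,  1.07130517e-01, -4.31500400e-04,
       -1.42392599e+00, -2.84616237e-01]), 'joint_vel': array([ 8.29504219e-05, -1.20774819e-03,  2.96919973e-03,  4.25362515e-04,
        1.00220412e-03, -4.42890260e-04]), 'joint_efforts': array([-2.13976258e-03, -3.87604666e+01,  2.38473254e+01,  5.37796766e+00,
       -3.79605262e-03, -3.77010252e-06]), 'tool_pos': array([5.49546311e-01, 4.01196373e-05, 2.30482030e-01]), 'eef_rot': array([ 2.22041958e+00, -2.22065622e+00, -1.86168513e-03]), 'wrist_force': array([-0.7649519 , -0.6363854 , -0.21886651]), 'torque': array([-0.01664012,  0.01009037,  0.04272393]), 'grip_force': 0.0, 'width': 0.9948758895973252} 0.0187
```

View pics/scene0.png

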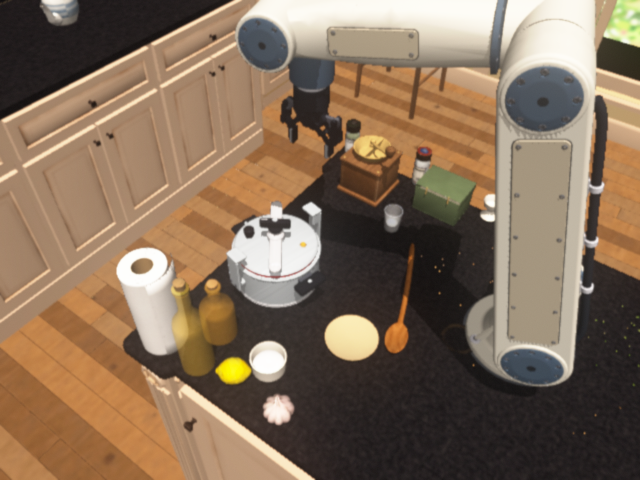

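View pics/side0.png

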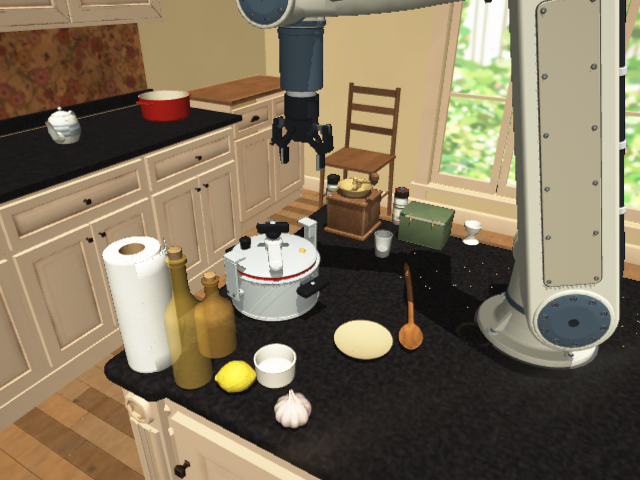

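The cooker is at scene (276,255) and side (275,270), with the glass behind it at (393,217). I'll enlarge both views of it.

Run:
```python
import cv2,numpy as np
a=cv2.imread("pics/scene0.png")[195:315,215:335]
b=cv2.imread("pics/side0.png")[210:330,215:335]
im=np.hstack([cv2.resize(x,(400,400),interpolation=cv2.INTER_CUBIC) for x in (a,b)])
cv2.imwrite("pics/crop0.png",im)
```

```text
(no output)
```

View pics/crop0.png

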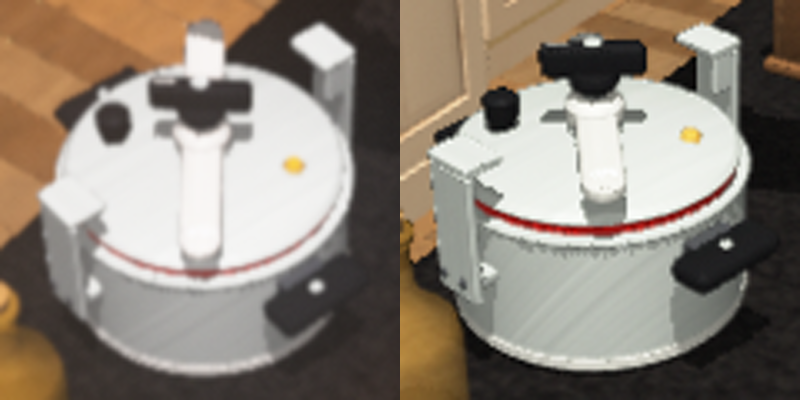

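Scene crop, left: the ear tops are at (72,199) and (323,42), the yoke ends at (202,250) and (205,28), and the knob's top bar runs from (150,88) to (252,88). Next I'll back-project these.

```bash
cat > h.py <<'E'
from cell import bot, cam, ticket
import numpy as np
from scipy.spatial.transform import Rotation as R
def plane(f,u,v,z):
    P=f["pose"]; d=P[:3,:3]@[(u-f["cx"])/f["fx"],(v-f["cy"])/f["fy"],1]
    return P[:3,3]+d*(z-P[2,3])/d[2]
def proj(f,p):
    P=f["pose"]; c=P[:3,:3].T@(np.asarray(p)-P[:3,3]); return f["fx"]*c[0]/c[2]+f["cx"],f["fy"]*c[1]/c[2]+f["cy"]
E
python3 - <<'E'
from h import *
f=cam.grab_frame("scene"); s=cam.grab_frame("side")
c=lambda x,y:(215+x/3.3333,195+y/3.3333)
cs=lambda x,y:(215+(x-400)/3.3333,210+y/3.3333)
np.set_printoptions(precision=4,suppress=True)
for n,F,u,z in [("earL",f,c(72,199),.15),("earR",f,c(323,42),.15),("yokenear",f,c(202,258),.140),("yokefar",f,c(205,25),.140),
 ("knobL",f,c(150,88),.182),("knobR",f,c(252,88),.182),("SearL",s,cs(466,155),.15),("SearR",s,cs(707,38),.15),("Syokenear",s,cs(603,195),.14),
 ("SknobL",s,cs(540,45),.182),("SknobR",s,cs(645,46),.182),("glass",f,(393,226),0)]: print(n,plane(F,*u,z))
E
```

```text
earL [0.5326 0.2744 0.15  ]
earR [0.4924 0.0696 0.15  ]
yokenear [0.4452 0.2575 0.14  ]
yokefar [0.5722 0.0952 0.14  ]
knobL [0.5341 0.1956 0.182 ]
knobR [0.4834 0.1576 0.182 ]
SearL [0.5278 0.2798 0.15  ]
SearR [0.4875 0.0783 0.15  ]
Syokenear [0.4455 0.2626 0.14  ]
SknobL [0.5358 0.1947 0.182 ]
SknobR [0.4806 0.1633 0.182 ]
glass [ 0.3816 -0.1289  0.    ]
```

Units first: shifts go in shares of 0.4 m and turns go in shares of 4 rad. So -0.0352 m / 0.4 = -0.088, 0.0081 m / 0.4 = 0.0203.

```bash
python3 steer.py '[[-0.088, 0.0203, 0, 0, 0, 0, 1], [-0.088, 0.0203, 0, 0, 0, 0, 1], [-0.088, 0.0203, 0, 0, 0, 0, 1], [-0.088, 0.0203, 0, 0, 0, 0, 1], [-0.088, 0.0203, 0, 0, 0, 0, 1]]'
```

```text
refused: ROWS must be a list holding one list of rows, three levels of brackets. Nothing was moved.
```

The call was refused and nothing moved: it wants a list holding one list of rows, three levels of brackets. Same move again in that form.

```bash
python3 steer.py '[[[-0.088, 0.0203, 0, 0, 0, 0, 1], [-0.088, 0.0203, 0, 0, 0, 0, 1], [-0.088, 0.0203, 0, 0, 0, 0, 1], [-0.088, 0.0203, 0, 0, 0, 0, 1], [-0.088, 0.0203, 0, 0, 0, 0, 1]]]'
for i in 1 ; do python3 steer.py '[[[0, 0, 0, 0, 0, -0.03, 1], [0, 0, 0, 0, 0, -0.03, 1], [0, 0, 0, 0, 0, -0.03, 1], [0, 0, 0, 0, 0, -0.03, 1], [0, 0, 0, 0, 0, -0.03, 1]]]'; done
python3 -c "
from h import *
o=bot.observe();print(o['joints'],o['tool_pos'],R.from_rotvec(o['eef_rot']).as_matrix())"
```

```text
clock: 0.62
tool_pos: [0.5087, 0.1774, 0.2312]
eef_rot: [2.221, -2.222, -0.0]
wrist_force: [1.2, 1.1, -0.0]
width: 0.999
grip_force: 0.0
clock: 1.03
tool_pos: [0.5093, 0.1762, 0.231]
eef_rot: [2.783, -1.457, -0.001]
wrist_force: [0.3, 0.2, 0.4]
width: 1.0
grip_force: 0.0
[ 6.23507425e-01  2.33523525e-01  7.91153021e-02 -1.53140574e-04
 -1.41701732e+00 -1.72201741e-02] [0.50926554 0.17615381 0.2310022 ] [[ 5.69801014e-01 -8.21782481e-01 -5.99181442e-04]
 [-8.21782687e-01 -5.69800979e-01 -2.44532746e-04]
 [-1.40461446e-04  6.31731942e-04 -9.99999791e-01]]
```

To row units: -0.12 rad / 4 = -0.03.

```bash
python3 steer.py '[[[0, 0, 0, 0, 0, -0.03, 1], [0, 0, 0, 0, 0, -0.03, 1], [0, 0, 0, 0, 0, -0.03, 1], [0, 0, 0, 0, 0, -0.03, 1], [0, 0, 0, 0, 0, -0.03, 1]]]' >/dev/null
python3 steer.py '[[[0, 0, 0, 0, 0, -0.03, 1], [0, 0, 0, 0, 0, -0.03, 1], [0, 0, 0, 0, 0, -0.03, 1], [0, 0, 0, 0, 0, -0.03, 1], [0, 0, 0, 0, 0, -0.03, 1]]]' >/dev/null
python3 steer.py '[[[0, 0, 0, 0, 0, -0.03, 1], [0, 0, 0, 0, 0, -0.03, 1], [0, 0, 0, 0, 0, -0.03, 1], [0, 0, 0, 0, 0, -0.02, 1], [0, 0, 0, 0, 0, 0, 1]]]'
python3 - <<'E'
from h import *
import cv2
o=bot.observe();print(o['joints'],R.from_rotvec(o['eef_rot']).as_matrix())
f=cam.grab_frame("wrist");print({k:f[k] for k in f if k!="pixels"});cv2.imwrite("pics/w0.png",f["pixels"])
E
```

```text
clock: 2.28
tool_pos: [0.5094, 0.176, 0.231]
eef_rot: [-2.966, -1.036, 0.001]
wrist_force: [0.8, 0.5, 0.2]
width: 1.001
grip_force: 0.0
[ 6.23147604e-01  2.33527183e-01  7.91620372e-02 -1.79035294e-04
 -1.41693620e+00  1.61968709e+00] [[ 7.82571222e-01  6.22560856e-01 -5.13349932e-04]
 [ 6.22560870e-01 -7.82571364e-01 -1.51060044e-04]
 [-4.95777027e-04 -2.01376337e-04 -9.99999857e-01]]
{'fx': 371.64829954431775, 'fy': 371.64829954431775, 'cx': 321.1220927065643, 'cy': 234.43959760001715, 'pose': array([[ 6.22895107e-01, -7.43009896e-01, -2.44822345e-01,
         5.72229041e-01],
       [-7.82305152e-01, -5.91838378e-01, -1.94231778e-01,
         2.25794144e-01],
       [-5.79126013e-04,  3.12511806e-01, -9.49913699e-01,
         3.73784619e-01],
       [ 0.00000000e+00,  0.00000000e+00,  0.00000000e+00,
         1.00000000e+00]])}
```

View pics/w0.png

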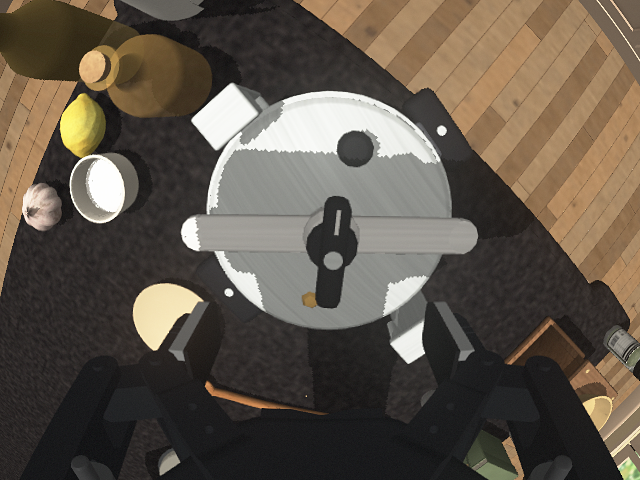

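The wrist view shows the knob bar from (337,199) to (327,306), the yoke ends at (182,232) and (478,238), and ear tops around (227,117) and (408,330).

```bash
cat >> h.py <<'E'
def wplane(f,u,v,z):
    x,y=(u-f["cx"]),(v-f["cy"]); r=np.hypot(x,y); t=r/f["fx"]; P=f["pose"]
    d=P[:3,:3]@[np.sin(t)*x/r,np.sin(t)*y/r,np.cos(t)]
    return P[:3,3]+d*(z-P[2,3])/d[2]
E
python3 - <<'E'
from h import *
f=cam.grab_frame("wrist")
k=[wplane(f,337,199,.182),wplane(f,327,306,.182)];y=[wplane(f,182,232,.14),wplane(f,478,238,.14)];e=[wplane(f,227,117,.15),wplane(f,408,335,.15)]
for a,b in(k,y,e): d=a-b;print((a+b)/2,np.linalg.norm(d),np.degrees(np.arctan2(d[1],d[0])))
E
```

```text
[0.51689208 0.17425839 0.182     ] 0.0642026082402917 33.85944133717644
[0.51611988 0.17206298 0.14      ] 0.20744635596742875 127.05762678727093
[0.51561086 0.17665586 0.15      ] 0.19390876224992742 76.63684360564943
```

To row units: 0.03 m / 0.4 = 0.075, 0.004 m / 0.4 = 0.01, 0.075 rad / 4 = 0.0188.

```bash
python3 steer.py '[[[0.0065, 0.01, 0, 0, 0, 0.0188, 1], [0, 0, 0.075, 0, 0, 0, 1], [0, 0, 0.075, 0, 0, 0, 1], [0, 0, 0.035, 0, 0, 0, 1], [0, 0, 0, 0, 0, 0, 1]]]'
python3 steer.py '[[[0, 0, 0, 0, 0, 0, 0.4], [0, 0, 0, 0, 0, 0, 0], [0, 0, 0, 0, 0, 0, 0], [0, 0, 0, 0, 0, 0, 0], [0, 0, 0, 0, 0, 0, 0]]]'
python3 steer.py '[[[0, 0, 0, 0, 0, 0, 0], [0, 0, 0, 0, 0, 0, 0], [0, 0, 0, 0, 0, 0, 0], [0, 0, 0, 0, 0, 0, 0], [0, 0, 0, 0, 0, 0, 0]]]'
python3 - <<'E'
from h import *
import cv2
o=bot.observe();print(o['wrist_force'],o['torque'],R.from_rotvec(o['eef_rot']).as_matrix()[:,1])
f=cam.grab_frame("wrist");cv2.imwrite("pics/w1.png",f["pixels"])
E
```

```text
clock: 2.8
tool_pos: [0.5117, 0.1735, 0.1534]
eef_rot: [3.004, 0.915, -0.012]
wrist_force: [-0.4, -0.3, -0.4]
width: 0.998
grip_force: 0.0
clock: 3.22
tool_pos: [0.515, 0.1742, 0.1586]
eef_rot: [3.003, 0.919, 0.004]
wrist_force: [4.8, -6.9, 3.2]
width: 0.298
grip_force: 3.8
clock: 3.63
tool_pos: [0.515, 0.1742, 0.1591]
eef_rot: [3.003, 0.92, 0.005]
wrist_force: [0.1, -2.0, 4.8]
width: 0.245
grip_force: 58.6
[ 0.06138434 -1.97346059  4.7954788 ] [-0.78049268  0.03853     0.02954085] [ 0.5599754  -0.82850718  0.0018438 ]
```

View pics/w1.png

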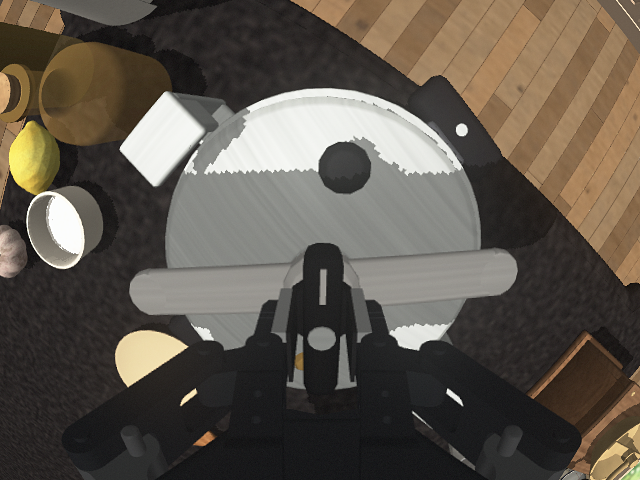

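The pads hold the knob bar squarely at (320,310) and the forces are low. Now I'll turn clockwise, which drags the yoke along.

```bash
cat > st.py <<'E'
from h import *
o=bot.observe(); y=R.from_rotvec(o['eef_rot']).as_matrix()[:,1]
print("T",o['torque'].round(3),"F",o['wrist_force'].round(1),"ang",round(np.degrees(np.arctan2(-y[1],-y[0])),1),"pos",o['tool_pos'].round(4),"j6",o['joints'][5].round(2))
E
for k in 1; do python3 steer.py '[[[0, 0, 0, 0, 0, 0.0075, 0], [0, 0, 0, 0, 0, 0.015, 0], [0, 0, 0, 0, 0, 0.02, 0], [0, 0, 0, 0, 0, 0.02, 0], [0, 0, 0, 0, 0, 0.02, 0]]]' >/dev/null; python3 st.py; done
python3 steer.py '[[[0, 0, 0, 0, 0, 0.0175, 0], [0, 0, 0, 0, 0, 0.0175, 0], [0, 0, 0, 0, 0, 0.015, 0], [0, 0, 0, 0, 0, 0.015, 0], [0, 0, 0, 0, 0, 0.0125, 0]]]' ; python3 st.py
```

```text
T [-1.216 -0.263  0.021] F [ 0.6 -3.6  4.6] ang 104.9 pos [0.5152 0.1739 0.1591] j6 1.22
clock: 4.52
tool_pos: [0.5152, 0.1736, 0.1591]
eef_rot: [3.139, -0.076, 0.005]
wrist_force: [1.1, -3.1, 4.7]
width: 0.246
grip_force: 58.6
T [-1.422 -0.321  0.033] F [ 1.1 -3.1  4.7] ang 87.2 pos [0.5152 0.1736 0.1591] j6 0.91
```

To row units: 0.05 rad / 4 = 0.0125.

```bash
python3 steer.py '[[[0, 0, 0, 0, 0, 0.0125, 0], [0, 0, 0, 0, 0, 0.0125, 0], [0, 0, 0, 0, 0, 0.0125, 0], [0, 0, 0, 0, 0, 0.0125, 0], [0, 0, 0, 0, 0, 0.0125, 0]]]' >/dev/null; python3 st.py
python3 steer.py '[[[0, 0, 0, 0, 0, 0.0125, 0], [0, 0, 0, 0, 0, 0.0125, 0], [0, 0, 0, 0, 0, 0.0125, 0], [0, 0, 0, 0, 0, 0, 0], [0, 0, 0, 0, 0, 0, 0]]]' ; python3 st.py
python3 - <<'E'
from h import *
import cv2
f=cam.grab_frame("wrist");s=cam.grab_frame("scene")
im=np.hstack([cv2.resize(f["pixels"],(480,360)),cv2.resize(s["pixels"][195:315,225:325],(300,360))]);cv2.imwrite("pics/w2.png",im)
E
```

```text
T [-1.689 -0.221  0.122] F [ 1.7 -4.7  5.3] ang 72.9 pos [0.5152 0.1734 0.1591] j6 0.66
clock: 5.35
tool_pos: [0.5151, 0.1732, 0.1593]
eef_rot: [3.063, -0.695, 0.005]
wrist_force: [-1.0, -4.4, 6.7]
width: 0.249
grip_force: 58.9
T [-1.732 -0.004  0.028] F [-1.  -4.4  6.7] ang 64.4 pos [0.5151 0.1732 0.1593] j6 0.51
```

View pics/w2.png

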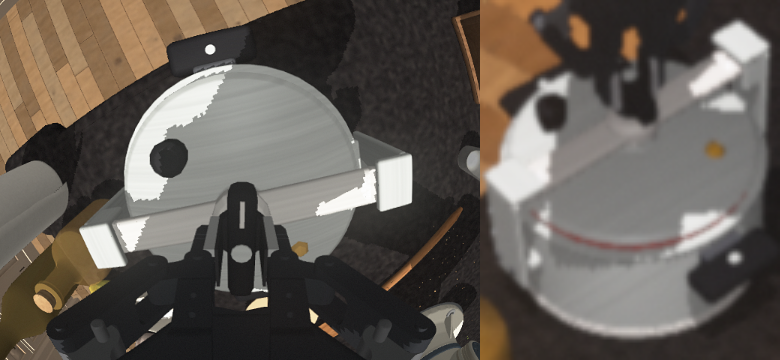

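Both yoke ends sit under the ears, at (100,240) and (395,180) in the wrist view, and the scene view agrees. The torque step to about 0.13 shows it is against the stops. Next I'll run the screw up.

To row units: 0.05 rad / 4 = 0.0125.

```bash
python3 steer.py '[[[0, 0, 0, 0, 0, 0.0125, 0], [0, 0, 0, 0, 0, 0.0125, 0], [0, 0, 0, 0, 0, 0.0125, 0], [0, 0, 0, 0, 0, 0.0125, 0], [0, 0, 0, 0, 0, 0.0125, 0]]]' >/dev/null; python3 st.py
python3 steer.py '[[[0, 0, 0, 0, 0, 0.0075, 0], [0, 0, 0, 0, 0, 0.0075, 0], [0, 0, 0, 0, 0, 0.0075, 0], [0, 0, 0, 0, 0, 0.0075, 0], [0, 0, 0, 0, 0, 0.0075, 0]]]' >/dev/null; python3 st.py
```

```text
T [-2.009  0.618  0.169] F [-1.4 -5.3 10. ] ang 50.0 pos [0.515  0.173  0.1597] j6 0.26
T [-2.104  0.876  0.193] F [-2.4 -6.  10.6] ang 41.5 pos [0.5149 0.1729 0.16  ] j6 0.11
```

To row units: 0.03 rad / 4 = 0.0075.

```bash
python3 steer.py '[[[0, 0, 0, 0, 0, 0.0075, 0], [0, 0, 0, 0, 0, 0.0075, 0], [0, 0, 0, 0, 0, 0.0075, 0], [0, 0, 0, 0, 0, 0.0075, 0], [0, 0, 0, 0, 0, 0.0075, 0]]]' >/dev/null; python3 st.py
```

```text
T [-2.175  1.278  0.219] F [-3.4 -5.5 11.8] ang 32.9 pos [0.5148 0.1728 0.1602] j6 -0.04
```

To row units: 0.03 rad / 4 = 0.0075.

```bash
python3 steer.py '[[[0, 0, 0, 0, 0, 0.0075, 0], [0, 0, 0, 0, 0, 0.0075, 0], [0, 0, 0, 0, 0, 0.0075, 0], [0, 0, 0, 0, 0, 0.0075, 0], [0, 0, 0, 0, 0, 0.0075, 0]]]' >/dev/null; python3 st.py
```

```text
T [-2.221  1.628  0.169] F [-5.1 -6.5 13.5] ang 24.3 pos [0.5147 0.1727 0.1605] j6 -0.19
```

The lateral and upward forces are growing because of the small offset and the knob rising, so I'll relieve them with a small shift and keep turning.

To row units: -0.0015 m / 0.4 = -0.0038, 0.001 m / 0.4 = 0.0025, 0.03 rad / 4 = 0.0075.

```bash
python3 steer.py '[[[0.0015, 0.0025, -0.0038, 0, 0, 0.0075, 0], [0, 0, 0, 0, 0, 0.0075, 0], [0, 0, 0, 0, 0, 0.0075, 0], [0, 0, 0, 0, 0, 0.0075, 0], [0, 0, 0, 0, 0, 0.0075, 0]]]' >/dev/null; python3 st.py
```

```text
T [-1.45   0.219  0.163] F [ 0.1 -4.1  6.5] ang 15.7 pos [0.5145 0.1726 0.1609] j6 -0.34
```

To row units: 0.03 rad / 4 = 0.0075.

```bash
python3 steer.py '[[[0, 0, 0, 0, 0, 0.0075, 0], [0, 0, 0, 0, 0, 0.0075, 0], [0, 0, 0, 0, 0, 0.0075, 0], [0, 0, 0, 0, 0, 0.0075, 0], [0, 0, 0, 0, 0, 0.0075, 0]]]' >/dev/null; python3 st.py
```

```text
T [-1.406  0.633  0.174] F [-1.3 -5.   8.7] ang 7.1 pos [0.5143 0.1726 0.1612] j6 -0.49
```

To row units: -0.0008 m / 0.4 = -0.002, 0.0005 m / 0.4 = 0.0013, 0.03 rad / 4 = 0.0075.

```bash
python3 steer.py '[[[0.0013, 0, -0.002, 0, 0, 0.0075, 0], [0, 0, 0, 0, 0, 0.0075, 0], [0, 0, 0, 0, 0, 0.0075, 0], [0, 0, 0, 0, 0, 0.0075, 0], [0, 0, 0, 0, 0, 0.0075, 0]]]' >/dev/null; python3 st.py
```

```text
T [-0.887  0.564  0.176] F [-0.7 -2.   6.9] ang -1.5 pos [0.5142 0.1725 0.1615] j6 -0.64
```

To row units: 0.03 rad / 4 = 0.0075.

```bash
python3 steer.py '[[[0, 0, 0, 0, 0, 0.0075, 0], [0, 0, 0, 0, 0, 0.0075, 0], [0, 0, 0, 0, 0, 0.0075, 0], [0, 0, 0, 0, 0, 0.0075, 0], [0, 0, 0, 0, 0, 0.0075, 0]]]' >/dev/null; python3 st.py
```

```text
T [-0.824  1.019  0.177] F [-2.8 -3.1  8.4] ang -10.1 pos [0.514  0.1726 0.1618] j6 -0.79
```

To row units: -0.0005 m / 0.4 = -0.0013, 0.03 rad / 4 = 0.0075.

```bash
python3 steer.py '[[[0, 0.0013, -0.0013, 0, 0, 0.0075, 0], [0, 0, 0, 0, 0, 0.0075, 0], [0, 0, 0, 0, 0, 0.0075, 0], [0, 0, 0, 0, 0, 0.0075, 0], [0, 0, 0, 0, 0, 0.0075, 0]]]' >/dev/null; python3 st.py
```

```text
T [-0.895  0.399  0.25 ] F [-0.6 -3.1  6. ] ang -18.7 pos [0.5138 0.1726 0.162 ] j6 -0.94
```

To row units: 0.03 rad / 4 = 0.0075.

```bash
python3 steer.py '[[[0, 0, 0, 0, 0, 0.0075, 0], [0, 0, 0, 0, 0, 0.0075, 0], [0, 0, 0, 0, 0, 0.0075, 0], [0, 0, 0, 0, 0, 0.0075, 0], [0, 0, 0, 0, 0, 0.0075, 0]]]' >/dev/null; python3 st.py
```

```text
T [-0.85   0.611  0.259] F [-1.9 -2.3  7.5] ang -27.3 pos [0.5137 0.1727 0.1621] j6 -1.09
```

To row units: 0.02 rad / 4 = 0.005.

```bash
python3 steer.py '[[[0, 0, 0, 0, 0, 0.005, 0], [0, 0, 0, 0, 0, 0.005, 0], [0, 0, 0, 0, 0, 0.005, 0], [0, 0, 0, 0, 0, 0, 0], [0, 0, 0, 0, 0, 0, 0]]]'; python3 st.py; python3 steer.py '[[[0, 0, 0, 0, 0, 0, 0]]]' >/dev/null; python3 st.py;python3 steer.py '[[[0, 0, 0, 0, 0, 0, 0]]]' >/dev/null; python3 st.py
python3 - <<'E'
from h import *
import cv2
f=cam.grab_frame("wrist");s=cam.grab_frame("side")
im=np.hstack([cv2.resize(f["pixels"],(480,360)),cv2.resize(s["pixels"][210:330,225:325],(300,360))]);cv2.imwrite("pics/w3.png",im)
E
```

```text
clock: 10.03
tool_pos: [0.5137, 0.1727, 0.1621]
eef_rot: [-1.555, 2.727, -0.003]
wrist_force: [-2.0, -2.4, 6.8]
width: 0.246
grip_force: 59.7
T [-0.813  0.56   0.166] F [-2.  -2.4  6.8] ang -30.6 pos [0.5137 0.1727 0.1621] j6 -1.15
T [-0.758  0.638  0.204] F [-2.3 -2.3  7.3] ang -30.6 pos [0.5137 0.1727 0.1621] j6 -1.15
T [-0.799  0.611  0.177] F [-1.3 -1.9  6.9] ang -30.6 pos [0.5137 0.1727 0.1621] j6 -1.15
```

View pics/w3.png

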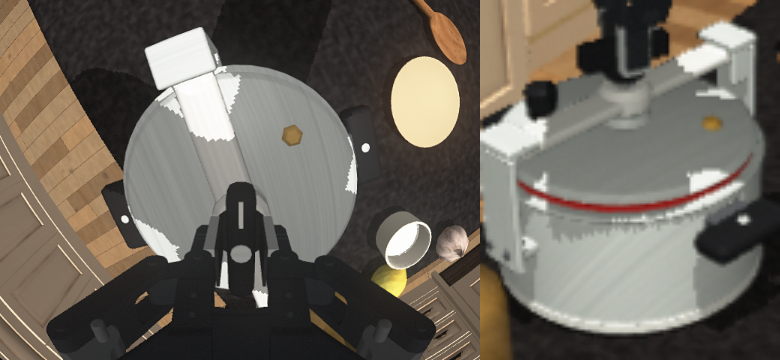

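There is no slip: the knob is still square in the pads at (240,250) and the yoke is under the ears. z has stopped rising, so the screw is biting. I'll go on in small steps.

To row units: 0.02 rad / 4 = 0.005.

```bash
python3 steer.py '[[[0, 0, 0, 0, 0, 0.005, 0], [0, 0, 0, 0, 0, 0.005, 0], [0, 0, 0, 0, 0, 0.005, 0]]]' >/dev/null; python3 st.py; python3 steer.py '[[[0, 0, 0, 0, 0, 0, 0], [0, 0, 0, 0, 0, 0, 0]]]' >/dev/null; python3 st.py; python3 steer.py '[[[0, 0, 0, 0, 0, 0, 0]]]' >/dev/null; python3 st.py
```

```text
T [-0.704  0.657  0.299] F [-2.1 -2.   8. ] ang -34.1 pos [0.5136 0.1727 0.1621] j6 -1.21
T [-0.743  0.772  0.18 ] F [-2.1 -2.7  6.9] ang -34.1 pos [0.5136 0.1727 0.1621] j6 -1.21
T [-0.72   0.699  0.243] F [-1.7 -2.2  7.5] ang -34.1 pos [0.5136 0.1727 0.1621] j6 -1.21
```

To row units: 0.015 rad / 4 = 0.0038.

```bash
python3 steer.py '[[[0, 0, 0, 0, 0, 0.0038, 0], [0, 0, 0, 0, 0, 0.0038, 0], [0, 0, 0, 0, 0, 0.0038, 0]]]' >/dev/null; python3 st.py; for i in 1; do python3 steer.py '[[[0, 0, 0, 0, 0, 0, 0]]]' >/dev/null; python3 st.py; python3 steer.py '[[[0, 0, 0, 0, 0, 0, 0]]]' >/dev/null; python3 st.py; python3 steer.py '[[[0, 0, 0, 0, 0, 0, 0]]]' >/dev/null; python3 st.py; done
```

```text
T [-0.749  0.791  0.367] F [-0.9 -2.2  7. ] ang -36.7 pos [0.5136 0.1728 0.1621] j6 -1.26
T [-0.688  0.769  0.225] F [-1.9 -2.5  6.7] ang -36.7 pos [0.5136 0.1728 0.1621] j6 -1.26
T [-0.713  0.767  0.187] F [-1.3 -1.7  7.6] ang -36.6 pos [0.5136 0.1728 0.1621] j6 -1.25
T [-0.727  0.752  0.238] F [-2.6 -2.2  7.3] ang -36.6 pos [0.5136 0.1728 0.1621] j6 -1.25
```

Held torque drops by the friction (about 0.13) when motion stops. I'll creep up in finer steps so the held torque rises without overshooting.

To row units: 0.005 rad / 4 = 0.0013.

```bash
python3 steer.py '[[[0, 0, 0, 0, 0, 0.0013, 0], [0, 0, 0, 0, 0, 0.0013, 0], [0, 0, 0, 0, 0, 0.0013, 0]]]' >/dev/null; python3 st.py; python3 steer.py '[[[0, 0, 0, 0, 0, 0.0013, 0]]]' >/dev/null; python3 st.py;python3 steer.py '[[[0, 0, 0, 0, 0, 0.0013, 0]]]' >/dev/null; python3 st.py
python3 steer.py '[[[0, 0, 0, 0, 0, 0, 0]]]' >/dev/null; python3 st.py; python3 steer.py '[[[0, 0, 0, 0, 0, 0, 0]]]' >/dev/null; python3 st.py; python3 steer.py '[[[0, 0, 0, 0, 0, 0, 0], [0, 0, 0, 0, 0, 0, 0]]]' >/dev/null; python3 st.py
```

```text
T [-0.734  0.758  0.359] F [-3.  -1.5  7.9] ang -37.5 pos [0.5136 0.1728 0.1621] j6 -1.27
T [-0.722  0.801  0.358] F [-1.9 -1.7  7.9] ang -37.8 pos [0.5136 0.1728 0.1621] j6 -1.27
T [-0.713  0.776  0.372] F [-2.4 -2.7  8.3] ang -38.1 pos [0.5136 0.1728 0.1621] j6 -1.28
T [-0.678  0.791  0.276] F [-1.6 -1.9  7.9] ang -38.1 pos [0.5136 0.1728 0.1621] j6 -1.28
T [-0.691  0.722  0.269] F [-1.6 -2.6  6.7] ang -38.1 pos [0.5136 0.1728 0.1621] j6 -1.28
T [-0.718  0.821  0.259] F [-1.8 -2.6  7.2] ang -38.1 pos [0.5136 0.1728 0.1622] j6 -1.28
```

To row units: 0.005 rad / 4 = 0.0013.

```bash
python3 steer.py '[[[0, 0, 0, 0, 0, 0.0013, 0], [0, 0, 0, 0, 0, 0.0013, 0], [0, 0, 0, 0, 0, 0.0013, 0], [0, 0, 0, 0, 0, 0.0013, 0]]]' >/dev/null; python3 st.py
python3 steer.py '[[[0, 0, 0, 0, 0, 0.0008, 0], [0, 0, 0, 0, 0, 0.0008, 0], [0, 0, 0, 0, 0, 0.0008, 0]]]' >/dev/null; python3 st.py;python3 steer.py '[[[0, 0, 0, 0, 0, 0.0008, 0]]]' >/dev/null; python3 st.py
python3 steer.py '[[[0, 0, 0, 0, 0, 0, 0]]]' >/dev/null; python3 st.py; python3 steer.py '[[[0, 0, 0, 0, 0, 0, 0]]]' >/dev/null; python3 st.py; python3 steer.py '[[[0, 0, 0, 0, 0, 0, 0]]]' >/dev/null; python3 st.py
```

```text
T [-0.708  0.811  0.401] F [-2.4 -2.3  7.7] ang -39.2 pos [0.5135 0.1728 0.1621] j6 -1.3
T [-0.652  0.831  0.365] F [-1.8 -2.4  8.1] ang -39.7 pos [0.5136 0.1728 0.1621] j6 -1.31
T [-0.653  0.824  0.357] F [-2.  -2.2  7.7] ang -39.9 pos [0.5135 0.1728 0.1621] j6 -1.31
T [-0.688  0.828  0.335] F [-1.9 -2.   7. ] ang -39.9 pos [0.5135 0.1728 0.1622] j6 -1.31
T [-0.654  0.848  0.284] F [-2.6 -1.3  6.9] ang -39.9 pos [0.5136 0.1728 0.1621] j6 -1.31
T [-0.642  0.862  0.296] F [-1.9 -2.6  7.4] ang -39.9 pos [0.5136 0.1728 0.1622] j6 -1.31
```

To row units: 0.003 rad / 4 = 0.0008.

```bash
python3 steer.py '[[[0, 0, 0, 0, 0, 0.0008, 0], [0, 0, 0, 0, 0, 0.0008, 0], [0, 0, 0, 0, 0, 0.0008, 0], [0, 0, 0, 0, 0, 0.0008, 0], [0, 0, 0, 0, 0, 0.0008, 0]]]' >/dev/null; python3 st.py
python3 steer.py '[[[0, 0, 0, 0, 0, 0.0008, 0], [0, 0, 0, 0, 0, 0.0008, 0], [0, 0, 0, 0, 0, 0.0008, 0], [0, 0, 0, 0, 0, 0.0008, 0], [0, 0, 0, 0, 0, 0.0008, 0]]]' >/dev/null; python3 st.py
python3 steer.py '[[[0, 0, 0, 0, 0, 0.0005, 0], [0, 0, 0, 0, 0, 0.0005, 0], [0, 0, 0, 0, 0, 0.0005, 0], [0, 0, 0, 0, 0, 0.0005, 0], [0, 0, 0, 0, 0, 0.0005, 0]]]' >/dev/null; python3 st.py
python3 steer.py '[[[0, 0, 0, 0, 0, 0, 0], [0, 0, 0, 0, 0, 0, 0]]]' >/dev/null; python3 st.py; python3 steer.py '[[[0, 0, 0, 0, 0, 0, 0]]]' >/dev/null; python3 st.py; python3 steer.py '[[[0, 0, 0, 0, 0, 0, 0]]]' >/dev/null; python3 st.py
```

```text
T [-0.611  0.813  0.376] F [-2.2 -1.8  7.7] ang -40.7 pos [0.5136 0.1728 0.1622] j6 -1.33
T [-0.718  0.871  0.431] F [-1.9 -2.2  7.5] ang -41.6 pos [0.5135 0.1728 0.1622] j6 -1.34
T [-0.669  0.918  0.385] F [-3.1 -2.5  8.1] ang -42.2 pos [0.5135 0.1728 0.1621] j6 -1.35
T [-0.64   0.852  0.405] F [-1.9 -2.6  8.2] ang -42.2 pos [0.5135 0.1728 0.1622] j6 -1.35
T [-0.582  0.935  0.384] F [-2.4 -2.   7.2] ang -42.2 pos [0.5135 0.1728 0.1622] j6 -1.35
T [-0.638  0.884  0.363] F [-2.1 -2.1  8.4] ang -42.2 pos [0.5135 0.1728 0.1622] j6 -1.35
```

To row units: 0.002 rad / 4 = 0.0005.

```bash
python3 steer.py '[[[0, 0, 0, 0, 0, 0.0005, 0], [0, 0, 0, 0, 0, 0.0005, 0], [0, 0, 0, 0, 0, 0.0005, 0], [0, 0, 0, 0, 0, 0.0005, 0], [0, 0, 0, 0, 0, 0.0005, 0]]]' >/dev/null; python3 st.py
python3 steer.py '[[[0, 0, 0, 0, 0, 0, 0], [0, 0, 0, 0, 0, 0, 0], [0, 0, 0, 0, 0, 0, 0], [0, 0, 0, 0, 0, 0, 0], [0, 0, 0, 0, 0, 0, 0]]]' >/dev/null; python3 st.py
python3 steer.py '[[[0, 0, 0, 0, 0, 0, 0], [0, 0, 0, 0, 0, 0, 0], [0, 0, 0, 0, 0, 0, 0], [0, 0, 0, 0, 0, 0, 0], [0, 0, 0, 0, 0, 0, 0]]]' >/dev/null; python3 st.py
python3 steer.py '[[[0, 0, 0, 0, 0, 0, 0], [0, 0, 0, 0, 0, 0, 0]]]' >/dev/null; python3 st.py
python3 steer.py '[[[0, 0, 0, 0, 0, 0, 0], [0, 0, 0, 0, 0, 0, 0]]]' >/dev/null; python3 st.py
```

```text
T [-0.635  0.869  0.398] F [-2.3 -2.3  7.9] ang -42.8 pos [0.5135 0.1728 0.1622] j6 -1.36
T [-0.62   0.876  0.356] F [-2.1 -2.4  8.4] ang -42.7 pos [0.5135 0.1728 0.1622] j6 -1.36
T [-0.648  0.896  0.375] F [-2.7 -1.9  7.6] ang -42.8 pos [0.5135 0.1728 0.1622] j6 -1.36
T [-0.643  0.896  0.329] F [-3.  -2.1  6.7] ang -42.7 pos [0.5135 0.1728 0.1622] j6 -1.36
T [-0.624  0.866  0.351] F [-3.1 -1.9  8. ] ang -42.8 pos [0.5135 0.1728 0.1622] j6 -1.36
```

To row units: 0.004 rad / 4 = 0.001.

```bash
python3 steer.py '[[[0, 0, 0, 0, 0, 0.001, 0], [0, 0, 0, 0, 0, 0.001, 0], [0, 0, 0, 0, 0, 0.001, 0], [0, 0, 0, 0, 0, 0.001, 0], [0, 0, 0, 0, 0, 0.001, 0]]]' >/dev/null; python3 st.py
python3 steer.py '[[[0, 0, 0, 0, 0, 0.0008, 0], [0, 0, 0, 0, 0, 0.0008, 0], [0, 0, 0, 0, 0, 0.0008, 0], [0, 0, 0, 0, 0, 0.0005, 0], [0, 0, 0, 0, 0, 0.0003, 0]]]' >/dev/null; python3 st.py
python3 steer.py '[[[0, 0, 0, 0, 0, 0, 0], [0, 0, 0, 0, 0, 0, 0], [0, 0, 0, 0, 0, 0, 0]]]' >/dev/null; python3 st.py
python3 steer.py '[[[0, 0, 0, 0, 0, 0, 0], [0, 0, 0, 0, 0, 0, 0], [0, 0, 0, 0, 0, 0, 0]]]' >/dev/null; python3 st.py
python3 steer.py '[[[0, 0, 0, 0, 0, 0, 0], [0, 0, 0, 0, 0, 0, 0], [0, 0, 0, 0, 0, 0, 0]]]' >/dev/null; python3 st.py
python3 steer.py '[[[0, 0, 0, 0, 0, 0, 0], [0, 0, 0, 0, 0, 0, 0], [0, 0, 0, 0, 0, 0, 0]]]' >/dev/null; python3 st.py
```

```text
T [-0.642  0.983  0.402] F [-2.8 -1.8  7.7] ang -43.9 pos [0.5135 0.1728 0.1622] j6 -1.38
T [-0.543  0.958  0.42 ] F [-3.  -1.9  8.2] ang -44.6 pos [0.5135 0.1728 0.1622] j6 -1.39
T [-0.634  0.961  0.405] F [-2.7 -2.6  7.9] ang -44.6 pos [0.5135 0.1729 0.1622] j6 -1.39
T [-0.565  0.908  0.359] F [-2.5 -2.   8.2] ang -44.6 pos [0.5135 0.1728 0.1622] j6 -1.39
T [-0.701  0.938  0.384] F [-2.  -2.   8.2] ang -44.6 pos [0.5135 0.1728 0.1622] j6 -1.39
T [-0.676  0.939  0.395] F [-2.6 -2.7  7.3] ang -44.6 pos [0.5135 0.1728 0.1621] j6 -1.39
```

```bash
python3 steer.py '[[[0, 0, 0, 0, 0, 0, 0], [0, 0, 0, 0, 0, 0, 0], [0, 0, 0, 0, 0, 0, 0], [0, 0, 0, 0, 0, 0, 0], [0, 0, 0, 0, 0, 0, 0]]]' >/dev/null; python3 st.py
python3 steer.py '[[[0, 0, 0, 0, 0, 0, 0], [0, 0, 0, 0, 0, 0, 0], [0, 0, 0, 0, 0, 0, 0], [0, 0, 0, 0, 0, 0, 0], [0, 0, 0, 0, 0, 0, 0]]]' >/dev/null; python3 st.py
python3 steer.py '[[[0, 0, 0, 0, 0, 0, 1], [0, 0, 0, 0, 0, 0, 1], [0, 0, 0, 0, 0, 0, 1], [0, 0, 0, 0, 0, 0, 1], [0, 0, 0, 0, 0, 0, 1]]]'; python3 st.py
```

```text
T [-0.651  0.973  0.433] F [-2.6 -1.7  8.3] ang -44.6 pos [0.5135 0.1728 0.1622] j6 -1.39
T [-0.552  0.979  0.422] F [-0.9 -1.8  7.5] ang -44.6 pos [0.5135 0.1729 0.1622] j6 -1.39
clock: 19.22
tool_pos: [0.5129, 0.1731, 0.1599]
eef_rot: [1.211, -2.898, -0.0]
wrist_force: [-0.4, 0.4, -0.7]
width: 0.935
grip_force: 0.0
T [0.033 0.057 0.037] F [-0.4  0.4 -0.7] ang -44.6 pos [0.5129 0.1731 0.1599] j6 -1.39
```

To row units: -0.04 m / 0.4 = -0.1, -0.03 m / 0.4 = -0.075.

```bash
python3 steer.py '[[[0, 0, -0.05, 0, 0, 0, 1], [0, 0, -0.075, 0, 0, 0, 1], [0, 0, -0.1, 0, 0, 0, 1], [0, 0, -0.05, 0, 0, 0, 1], [0, 0, 0, 0, 0, 0, 1]]]'
python3 - <<'E'
from h import *
import cv2
f=cam.grab_frame("wrist");s=cam.grab_frame("side")
im=np.hstack([cv2.resize(f["pixels"],(480,360)),cv2.resize(s["pixels"][210:330,225:325],(300,360))]);cv2.imwrite("pics/w4.png",im)
E
```

```text
clock: 19.63
tool_pos: [0.5152, 0.1737, 0.2759]
eef_rot: [-1.208, 2.889, -0.0]
wrist_force: [-0.6, -0.0, -0.0]
width: 0.999
grip_force: 0.0
```

View pics/w4.png

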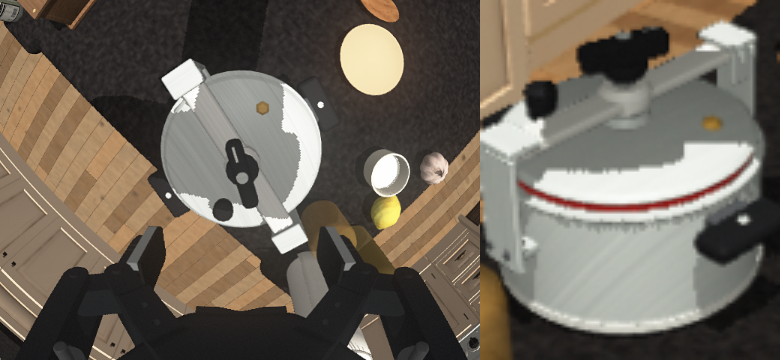

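The yoke is centred under both ears, at (183,78) and (289,238) in the wrist view. The knob at (241,175) has sprung back a little, and the gripper is clear of everything. I'm handing in the job.

```bash
python3 -c "
from cell import bot, cam, ticket
print(ticket.job_done())"
```

```text
the job is handed in; nothing more can be done
None
```

The cooker is closed: the yoke is home under both ears, the knob was tightened to about 0.4 N m (highest reading 0.43), held there for about 2 s without turning and let go, and the job was handed in at about 20 s without the glass or ramekin being touched.

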